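Swing the night lamp to the cot side and lock it

TASK

The night lamp's arm is locked in its stowed position: draw the orange lock pin out of the stowed hole against its catch, bring the arm round to the cot side and push the pin down through the collar into the green-marked hole until it clicks fully home. Then switch the lamp on by squeezing the red trigger fully against its grip, and let go. Leave the other things on the nightstand where they are.

Things in the scene. Friction and masses are not known exactly. Their poses are not given: they have to be found in the camera images.
- pin_handle (a point): Loose lock pin, upright in the arm's blue collar, 0.15 kg. Point at the centre of its orange grip block (40 mm along its x, 22 mm along y, 46 mm tall), on the pin's axis z. Below: flange 36 mm across, underside 28 mm under this point. Fully home (flange on the collar) this point is 28 mm above collar. Raised 30 mm from home it is out of the plate but still in the collar and can carry the arm round.
- pin_tip (a point): Lower end of the pin's steel shank, 12 mm in diameter, 63 mm long under the flange; the tip tapers to 7 mm over its last 5 mm. A raised bead 7 to 16 mm below the flange snaps past two spring balls in the collar: drawing it out or pushing it in takes about 5 to 15 N at the snap, felt 1 to 10 mm above home; left there unpushed, the pin stays up.
- collar (a point): Centre of the top face of the blue collar on the arm: 46 mm square, 34 mm deep, 130 mm from the pivot axis, 72 mm above the table. x points outward along the arm, z up. The pin goes down its bore with 1 mm clearance all round; the collar's underside is 3 mm above the silver plate.
- pivot (a point): Point on the vertical axis about which the lamp arm turns, 72 mm above the table, level with the collar's top. Stand: round, white, 124 mm across, screwed down. It carries the steel plate with the stowed hole (red mark, top at 33 mm) and the silver plate with the cot-side hole (green marks, top at 35 mm, level; it blocks the pin except at the hole). Holes 15 mm in diameter, 130 mm from this axis.
- lamp_arm (a joint): Arm angle, rad, counter-clockwise from above; 0 = over the stowed hole (start), larger = towards the cot, away from the robot; limits -0.06 to 1.06. The cot-side hole lies somewhere from 0.70 to 0.90, different each time: see it or feel for it. Home, the pin's tip is 26 mm below the silver plate's top. A spring (0.9 N m/rad, 3 N at the collar) swings the arm to 0.4 when the pin is in no hole.
- grip (a point): Point between the grey fixed grip and the red trigger, on the arm 225 mm from the pivot axis, 113 mm above the table. x outward along the arm, y across it. Grip: post 28 mm wide in x, y = -19 to -5 mm, top at 143 mm. Trigger: blade 20 mm wide in x, y = +12 to +20 mm, top at 139 mm. Under them a foot, top at 72 mm. Lamp head: yellow dome 90 mm across, top at 154 mm, 95 mm further out.
- trigger (a joint): Angle of the red trigger, rad: 0 released, 0.22 squeezed fully (its stop). Hinged along the arm at 72 mm above the table; squeezing tips its top towards the grip, by 9 mm at the height of grip. Springs back when let go; about 3 N to start, 8 N for the full squeeze there.
- sippy_cup_mid (a point): Bystander: closed blue sippy cup with orange lid, spout and two handles, 124 mm tall, 122 mm over the handles; point half-way up.
- elephant_mid (a point): Bystander: blue glazed ceramic elephant figurine, about 120 mm long and 90 mm tall; point at the middle of its body.
- teether_mid (a point): Bystander: teether, flat ring of ten green and yellow hard beads, 89 mm across, 21 mm high; point at its centre.
- hairbrush_mid (a point): Bystander: steel baby hairbrush lying flat, 150 mm long, 28 mm high; point near its middle.
- cream_jar_mid (a point): Bystander: small round cream jar, 56 mm across, 52 mm tall; point half-way up.
- rattle_mid (a point): Bystander: wooden rattle lying flat with a red and a yellow ball, 146 mm long, 36 mm high; point at its middle.
- board_book_mid (a point): Bystander: green board book lying flat, 130 x 130 x 22 mm; point at its centre.
There are look-alikes about, which are no part of the job. Leave any turquoise look-alike of the part that bears pin_handle alone.

How it is judged (in metres and radians):
On the way, in this order (a step that is already met when the one before it is completed fails the run):
1. the pin is drawn out of the stowed hole (raised at least 27 mm from home) (z of pin_handle in the frame of collar above 0.055 m), for 0.05 s.
2. the arm is on the cot side and the pin is fully home in the cot-side hole (z of pin_handle in the frame of collar below 0.031 m and horizontal distance between pin_handle and collar below 0.006 m and value of joint lamp_arm between 0.64 and 0.96 rad), for 0.2 s.
3. with the pin home, the trigger is squeezed fully (all of step 2 and value of joint trigger above 0.18 rad), for 0.1 s.
At the end, for the whole second after the job is handed in: The pin is home in the cot-side hole: its flange within 3 mm of the collar's top, its axis within 6 mm of the collar's, the arm at rest between 0.64 and 0.96 rad; the trigger has been squeezed past 0.18 rad and is released again (below 0.05 rad); no bystander was moved by more than 30 mm (all of step 2 and value of joint trigger below 0.05 rad and velocity of joint lamp_arm between -0.05 and 0.05 rad/s); the robot touches nothing.
It fails at once if a bystander is moved by more than 30 mm (distance of any of sippy_cup_mid, elephant_mid, teether_mid, hairbrush_mid, cream_jar_mid, rattle_mid, board_book_mid from where it was at the start of the episode above 0.03 m).
It also fails if it takes over 64 s, if anything falls off the work surface, if the arm or the gripper's body presses on something with over 40 N, if the wrist force passes 120 N, or if a joint passes its speed limit or range.

ROBOT

A 6-joint arm with a two-finger parallel gripper is mounted at the origin on the work surface. World frame = base frame: x ahead of the robot, y to its left, z up, the work surface at z = 0. Lengths are in mm, angles in rad, forces in N, time in s.
With the tool pointing down it reaches from about 300 to 775 mm from the base axis. Payload 14.6 kg.
Tool frame: the origin (TCP) lies on the centre line of the jaws, within the pads' length; the fingertips stand 19 mm ahead of it and the grasp point (between the pads) is the TCP; z points along the fingers, x is the direction in which the jaws open and shut, and the axes are right-handed (so a half turn about z gives the same grasp; the last joint's range is limited). The gripper opens to 85 mm and grips with 20 to 120 N. Pads are 22 mm wide; open, the fingers measure 114 mm over their backs; the gripper's body (76 mm by 85 mm) begins 54 mm behind the grasp point. The pads swing forward as they close: fully open they stand 13 mm farther back than shut.
Start: joints at [1.105, 0.3, 1.521, -0, 1.321, -0.067], TCP at [213.569, 506.831, 250.281] pointing down, gripper open.
Joint ranges: [-3.03, 3.03], [-0.79, 2.21], [0.23, 2.52], [-1.04, 4.18], [0, 3.07], [-2.55, 2.55]. Speed limits (rad/s): [2.22, 2.22, 2.57, 3.14, 3.14, 3.14].

INTERFACE

Orientations are given as a unit quaternion [w, x, y, z].
In Python, from bench import robot gives the robot as it stands. Calls block until the motion is done:
- robot.move_pose(position, orientation): joint-space move of the TCP to a pose.
- robot.move_linear(position, rate=150, frame=None, until_force=None): straight line of the TCP; frame=None keeps the orientation; rate is the mean speed in mm/s. With until_force (N) it stops when the force on the tool has changed by that much, and returns True; else False.
- robot.movej(angles): joint-space move.
- robot.let_go() and robot.grasp(): open the fingers fully, or close them until they stop; the grip force is fixed at half the most.
- robot.hold(seconds).
- robot.inverse_kinematics(position, orientation): joint angles nearest the present ones, or None.
- robot.observe(): the state.
- robot.read_camera(name): name is "side" or "top" or "wrist"; returns (picture, depth): 420x560x3 uint8, red, green, blue; 420x560 float32, mm along the optical axis (not along the pixel's ray), 0 where there is no reading.
- robot.camera_params(name): a dict with "vfov" (degrees; the focal length in pixels is half the picture's height over the tangent of half this angle, whatever the lens; pixels are square), "cx", "cy" (the principal point, pixels), "rvec" (rotation vector, rad) and "tvec" (3), from world to camera coordinates, as OpenCV has them; the wrist camera has in their place "T_tool_cam" (4x4, takes a point from camera to tool coordinates, whose origin is the TCP and whose axes are the tool frame's). Camera axes: x right, y down, z forward; pixel columns grow to the right and rows downward; lengths in mm; the calibration is good to about 2 mm. The wrist camera is an equidistant fisheye: a pixel r from the principal point sees the ray r / f radians off the axis. A picture is of the moment at which its call begins: read the wrist's pose just before it. camera_params takes no time and is no camera call.
A pose or a line that the arm cannot do raises robot.IKError and nothing moves.
- robot.hand_in(): hands the job in, once; it reports no verdict.
The state is a dict: "t": time; "joint_positions": joint angles; "dq": joint speeds; "joint_efforts": joint torques, N m; "eef_pos": TCP position; "eef_rot": TCP orientation; "wrist_force": force on the tool from outside, world axes, zero at the start; "moment": the same for the moment, N m; "grip_width": finger opening in mm.
Only numpy, scipy, OpenCV 4.12 (cv2) and the standard library are available. Lean on these libraries where they do the work, as an engineer would, in place of code of your own. Each camera call takes 0.05 s, during which the arm holds its last target.

## Working session

There is one attempt and no reset: what is moved stays moved. The work goes in short steps, each a Python script; the robot and the scene stay as the last script left them, time stands still between calls to the robot, and variables do not carry over. Pictures are saved under pics/ and viewed, and the job is handed in when it is done.

```bash
ls; mkdir -p pics
python3 - <<'E'
from bench import robot
import cv2
s=robot.observe(); print(s)
for n in ["side","top","wrist"]:
    im,d=robot.read_camera(n); cv2.imwrite(f"pics/{n}0.png",im[:,:,::-1]); print(n,robot.camera_params(n))
    import numpy as np; np.save(f"pics/{n}0d.npy",d)
E
```

```text
pics
{'t': 0.0, 'joint_positions': array([ 1.10542986e+00,  3.00490600e-01,  1.52162546e+00, -2.56071567e-06,
        1.32072182e+00, -6.65803920e-02]), 'dq': array([ 0.0007063 , -0.00105783, -0.00205627, -0.00026915, -0.00212685,
        0.00110887]), 'joint_efforts': array([-1.87623162e-03, -5.43487430e+01, -3.61802280e+01, -1.38443747e-04,
        3.83768187e-03, -1.21652738e-05]), 'eef_pos': array([213.45374853, 506.63787416, 249.69183827]), 'eef_rot': array([ 3.10128734e-04,  8.33156299e-01,  5.53037245e-01, -5.39875671e-04]), 'wrist_force': array([ 0.20982088, -0.14886773, -0.3429358 ]), 'moment': array([ 5.97791475e-05, -4.07700627e-02,  4.04611219e-02]), 'grip_width': 85.16466630362596}
side {'vfov': 54.37225720229872, 'cx': 275.3052347324157, 'cy': 209.8950777809875, 'rvec': array([ 0.46222803, -2.6475473 ,  1.34377799]), 'tvec': array([ 510.03544849,  214.75031538, 1103.71009747])}
top {'vfov': 51.18327042737944, 'cx': 271.54420992472484, 'cy': 207.86582035452247, 'rvec': array([ 2.15263486, -2.15611677,  0.14168408]), 'tvec': array([ -26.65289389,  568.07444586, 1338.09383064])}
wrist {'vfov': 65.70646984690485, 'cx': 281.62614601197953, 'cy': 211.84901612874557, 'T_tool_cam': array([[ 9.99999176e-01, -6.81268887e-04,  1.08795210e-03,
         9.47877440e-01],
       [ 2.95699630e-04,  9.47006256e-01,  3.21214980e-01,
        -8.20610296e+01],
       [-1.24913122e-03, -3.21214393e-01,  9.47005677e-01,
        -1.23952188e+02],
       [ 0.00000000e+00,  0.00000000e+00,  0.00000000e+00,
         1.00000000e+00]])}
```

View pics/side0.png

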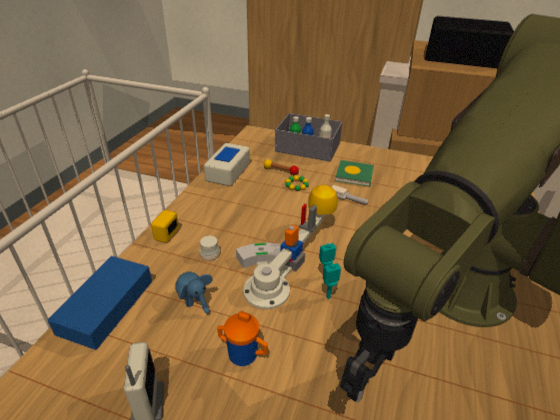

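View pics/top0.png

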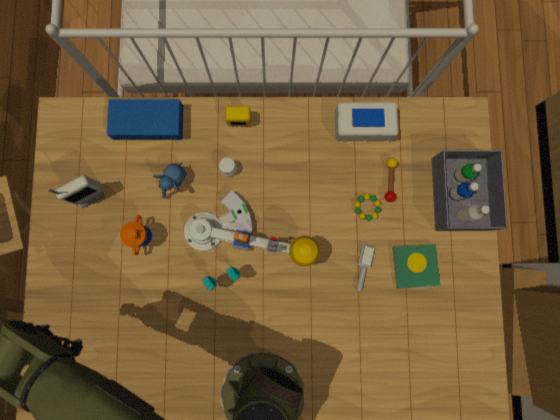

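View pics/wrist0.png

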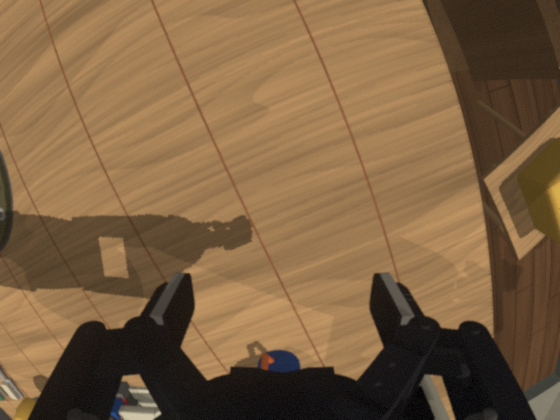

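```bash
cat > h.py <<'E'
import numpy as np, cv2
from bench import robot
def cam(n):
    p=robot.camera_params(n); f=210/np.tan(np.radians(p['vfov'])/2)
    return p,f
def ray(n,u,v,z):
    p,f=cam(n); R,_=cv2.Rodrigues(p['rvec']); t=np.array(p['tvec'])
    d=R.T@np.array([(u-p['cx'])/f,(v-p['cy'])/f,1]); o=-R.T@t
    return o+d*(z-o[2])/d[2]
def proj(n,P):
    p,f=cam(n); K=np.array([[f,0,p['cx']],[0,f,p['cy']],[0,0,1.]])
    return cv2.projectPoints(np.array(P,float).reshape(-1,1,3),p['rvec'],np.array(p['tvec']),K,None)[0].reshape(-1,2)
def tri(u1,u2,n1='top',n2='side'):
    P=[]
    for n in (n1,n2):
        p,f=cam(n); R,_=cv2.Rodrigues(p['rvec']); K=np.array([[f,0,p['cx']],[0,f,p['cy']],[0,0,1.]])
        P.append(K@np.hstack([R,np.array(p['tvec']).reshape(3,1)]))
    X=cv2.triangulatePoints(P[0],P[1],np.array(u1,float).reshape(2,1),np.array(u2,float).reshape(2,1))
    return (X[:3]/X[3]).ravel()
def wray(T,u,v,z):
    """T: 4x4 world<-tool"""
    p,f=cam('wrist'); x=(u-p['cx']);y=(v-p['cy']);r=np.hypot(x,y);th=r/f
    d=np.array([x/r*np.sin(th),y/r*np.sin(th),np.cos(th)]) if r>0 else np.array([0,0,1.])
    M=T@np.array(p['T_tool_cam']); d=M[:3,:3]@d;o=M[:3,3]
    return o+d*(z-o[2])/d[2]
def toolT():
    from scipy.spatial.transform import Rotation as R
    s=robot.observe();q=s['eef_rot'];T=np.eye(4)
    T[:3,:3]=R.from_quat([q[1],q[2],q[3],q[0]]).as_matrix();T[:3,3]=s['eef_pos'];return T
def quat(phi):
    """tool down, tool x (jaw opening) at world angle phi"""
    return [0.0,np.cos(phi/2),np.sin(phi/2),0.0]
def blobs(im,lo,hi,amin=15):
    hsv=cv2.cvtColor(im,cv2.COLOR_RGB2HSV); m=cv2.inRange(hsv,np.array(lo),np.array(hi))
    n,l,s,c=cv2.connectedComponentsWithStats(m); return m,[(tuple(np.round(c[i],1)),tuple(int(x) for x in s[i])) for i in range(1,n) if s[i][4]>=amin]
E
python3 - <<'E'
from h import *
for n,(x0,y0,x1,y1) in {'top':(120,140,330,300),'side':(130,130,390,370)}.items():
    im=cv2.imread(f'pics/{n}0.png'); c=im[y0:y1,x0:x1]; k=800/(x1-x0); k=min(k,600/(y1-y0)); cv2.imwrite(f'pics/{n}0z.png',cv2.resize(c,None,fx=k,fy=k,interpolation=cv2.INTER_CUBIC)); print(k)
    rgb=im[:,:,::-1].copy()
    for nm,lo,hi in [('orange',(5,180,120),(13,255,255)),('red',(0,180,80),(4,255,255)),('green',(55,120,60),(75,255,255)),('blue',(105,150,50),(120,255,255)),('yellow',(22,200,100),(30,255,255)),('teal',(80,150,50),(95,255,255))]:
        print(n,nm,blobs(rgb,lo,hi,8)[1])
E
```

```text
3.75
top orange [((np.float64(139.7), np.float64(224.5)), (137, 222, 7, 6, 13)), ((np.float64(139.0), np.float64(230.7)), (135, 227, 8, 11, 22)), ((np.float64(136.9), np.float64(239.6)), (135, 238, 4, 4, 8)), ((np.float64(139.0), np.float64(243.4)), (135, 240, 9, 7, 9))]
top red [((np.float64(389.6), np.float64(196.0)), (385, 191, 10, 10, 76)), ((np.float64(273.2), np.float64(238.4)), (271, 237, 6, 4, 13))]
top green [((np.float64(468.2), np.float64(171.5)), (461, 164, 17, 15, 156)), ((np.float64(360.2), np.float64(198.6)), (358, 197, 5, 5, 19)), ((np.float64(372.9), np.float64(197.9)), (371, 196, 5, 5, 22)), ((np.float64(244.6), np.float64(208.4)), (243, 205, 4, 8, 11)), ((np.float64(357.5), np.float64(210.4)), (355, 208, 6, 5, 21)), ((np.float64(377.8), np.float64(209.5)), (376, 208, 5, 4, 18)), ((np.float64(233.4), np.float64(213.9)), (232, 210, 4, 8, 12)), ((np.float64(368.0), np.float64(217.0)), (366, 215, 5, 5, 21)), ((np.float64(399.3), np.float64(250.9)), (397, 248, 6, 7, 10)), ((np.float64(415.5), np.float64(277.9)), (409, 274, 16, 11, 37)), ((np.float64(431.5), np.float64(2
[... 2634 characters left out ...]
 (227, 341, 30, 25, 510))]
side yellow [((np.float64(267.1), np.float64(163.0)), (264, 160, 7, 8, 36)), ((np.float64(352.0), np.float64(169.5)), (345, 166, 15, 8, 98)), ((np.float64(296.1), np.float64(177.3)), (294, 175, 5, 5, 18)), ((np.float64(288.0), np.float64(180.0)), (286, 178, 5, 4, 14)), ((np.float64(304.7), np.float64(180.2)), (303, 179, 5, 4, 15)), ((np.float64(291.2), np.float64(186.1)), (289, 184, 6, 5, 17)), ((np.float64(302.4), np.float64(186.1)), (300, 184, 6, 5, 17)), ((np.float64(323.4), np.float64(198.2)), (309, 186, 28, 29, 462)), ((np.float64(162.4), np.float64(223.9)), (151, 210, 25, 32, 358))]
side teal [((np.float64(329.1), np.float64(266.3)), (320, 244, 20, 54, 628))]
```

View pics/top0z.png

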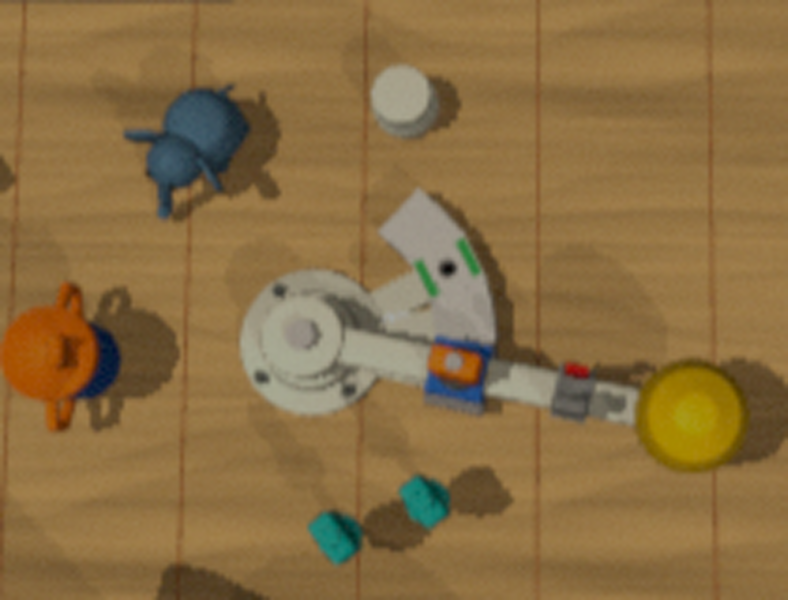

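View pics/side0z.png

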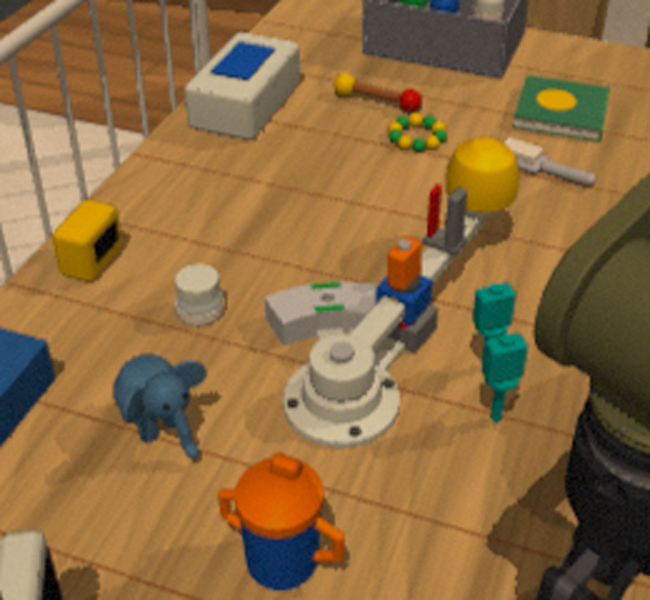

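Run:
```python
from h import *
np.set_printoptions(precision=1,suppress=True)
H=ray('top',239,211.3,35); print('hole',H, 'side green', ray('side',(259.5+261.6)/2,248.5,35))
Pc=tri((200.8,228.5),(266.4,270.4)); print('pivotcap',Pc, 'disc low',ray('top',203.5,230.9,10))
Ht=tri((240.8,236.5),(291.6,227.2)); print('handle top',Ht)
hz=ray('top',241.5,236.8,123);print('handle top z123',hz)
dome=tri((303.7,251.1),(323.4,198.2));print('dome',dome, ray('top',304,250.5,154))
trg=ray('top',273.5,238.5,139);print('trigger top',trg)
for P in (Pc[:2],): 
  for n,q in (('hole',H),('handle',hz),('dome',dome),('trg',trg)):
    v=q[:2]-P; print(n,np.hypot(*v),np.arctan2(v[1],v[0]))
# depth check
p,f=cam('top')
d=np.load('pics/top0d.npy')
for n,(u,v) in dict(cap=(201,228),hole=(239,211),plate=(238,205),handle=(241,237),dome=(304,251),teal1=(233,272),teal2=(209,282),jar=(228,166)).items():
    R,_=cv2.Rodrigues(p['rvec']); z=d[v,u]; X=R.T@(np.array([(u-p['cx'])/f*z,(v-p['cy'])/f*z,z])-p['tvec']); print(n,X)
```

```text
hole [557.6  74.6  35. ] side green [560.1  73.8  35. ]
pivotcap [500.4 187.1  73.6] disc low [498.1 188.7  10. ]
handle top [473.4  62.1 128.5]
handle top z123 [471.9  60.2 123. ]
dome [ 430.5 -121.1  115.6] [ 430.8 -119.1  154. ]
trigger top [465.8 -32.9 139. ]
hole 126.27258123585774 -1.100895188360337
handle 130.12738870821232 -1.7919355047531462
dome 316.07869592150536 -1.7938954757217718
trg 222.79742880427733 -1.7267943466111244
cap [501.5 185.6  79.7]
hole [562.2  76.7   5.5]
plate [578.1  78.1  31.4]
handle [470.9  61.2 129.5]
dome [ 429.4 -119.2  152.5]
teal1 [370.4  84.5 117.2]
teal2 [342.  153.2 119.5]
jar [699.8 109.4  48.1]
```

Run:
```python
from h import *
robot.move_pose([520,125,260],quat(0.1)); print(robot.observe()['t'])
T=toolT(); np.save('pics/w1T.npy',T); im,d=robot.read_camera('wrist'); cv2.imwrite('pics/w1.png',im[:,:,::-1]); np.save('pics/w1d.npy',d); print(T)
```

```text
1.9333
[[ 9.94852236e-01  1.01336200e-01 -5.57862666e-05  5.19807734e+02]
 [ 1.01336205e-01 -9.94852232e-01  9.86168470e-05  1.25782458e+02]
 [-4.55056353e-05 -1.03762359e-04 -9.99999994e-01  2.59992642e+02]
 [ 0.00000000e+00  0.00000000e+00  0.00000000e+00  1.00000000e+00]]
```

View pics/w1.png

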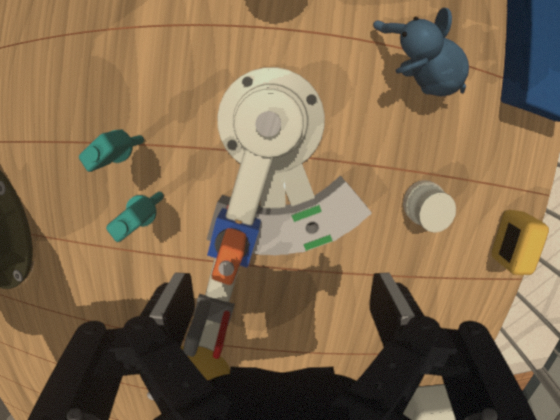

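Run:
```python
from h import *
im=cv2.imread('pics/w1.png'); d=np.load('pics/w1d.npy'); T=np.load('pics/w1T.npy')
c=im[40:380,180:400]; cv2.imwrite('pics/w1z.png',cv2.resize(c,None,fx=1.76,fy=1.76,interpolation=cv2.INTER_CUBIC))
c=im[180:300,190:340]; cv2.imwrite('pics/w1y.png',cv2.resize(c,None,fx=5,fy=5,interpolation=cv2.INTER_CUBIC))
rgb=im[:,:,::-1].copy()
g=blobs(rgb,(50,120,50),(75,255,255),30)[1]; print(g)
hole=np.mean([b[0] for b in g if b[0][1]<260 and 280<b[0][0]<340],axis=0)
np.set_printoptions(precision=1,suppress=True)
print('hole',hole,wray(T,*hole,35), wray(T,312,228,35))
print('cap',wray(T,269,124,79), 'disc', wray(T,271,121,10))
print(d[124,269],d[228,320],d[268,228])
```

```text
[((np.float64(306.4), np.float64(212.9)), (294, 207, 25, 12, 80)), ((np.float64(317.1), np.float64(242.4)), (306, 237, 24, 11, 79))]
hole [311.8 227.7] [561.1  75.7  35. ] [561.5  75.3  35. ]
cap [502.6 190.7  79. ] disc [502.4 190.2  10. ]
295.30283 374.41986 286.8324
```

View pics/w1y.png

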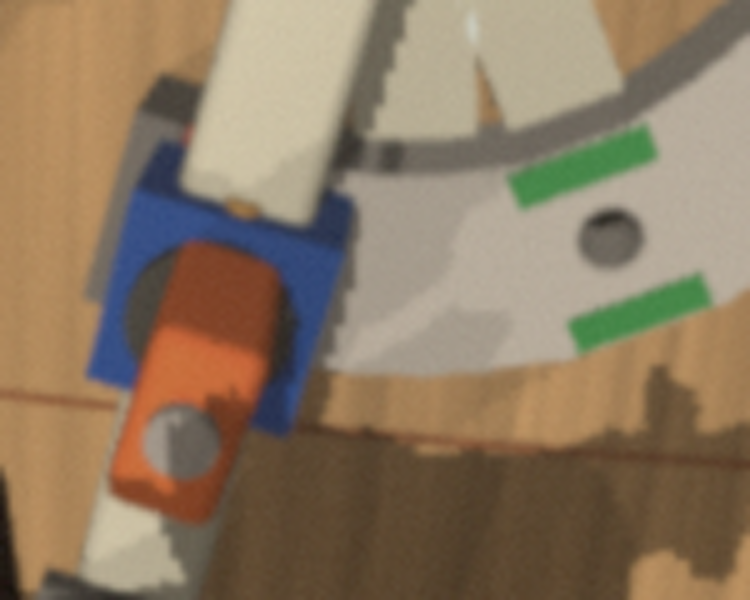

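Run:
```python
from h import *
np.set_printoptions(precision=2,suppress=True)
T=np.load('pics/w1T.npy')
P=np.array([502.5,190.5])
pin=wray(T,227.6,264,123); col=wray(T,233,242.6,72); knob=wray(T,190+181/5,180+440/5,127); hole=wray(T,311.8,227.8,35)
for n,q in dict(pin=pin,col=col,knob=knob,hole=hole).items():
    v=q[:2]-P; print(n,q,np.hypot(*v),np.arctan2(v[1],v[0]))
for z,(a,b) in {123:((178,328),(118,495)),123.1:((268,345),(205,520))}.items():
    A=wray(T,190+a[0]/5,180+a[1]/5,123);B=wray(T,190+b[0]/5,180+b[1]/5,123); print(np.hypot(*(B-A)[:2]),np.arctan2((B-A)[1],(B-A)[0]))
```

```text
pin [477.49  66.03 123.  ] 126.95770131593706 -1.769117225026751
col [475.55  64.52  72.  ] 128.83383723978622 -1.7815398110620189
knob [476.87  63.94 127.  ] 129.13279291485838 -1.7706373456462228
hole [561.19  75.56  35.  ] 129.05303286049943 -1.098690391438697
37.61408078186995 -1.852407231876066
39.26948582539023 -1.8288185823566077
```

Run:
```python
from h import *
robot.move_pose([475,63,185],quat(-0.22)); print(robot.observe()['t'])
T=toolT(); np.save('pics/w2T.npy',T); im,d=robot.read_camera('wrist'); cv2.imwrite('pics/w2.png',im[:,:,::-1]); np.save('pics/w2d.npy',d); print(T[:3,3],np.arctan2(T[1,0],T[0,0]))
```

```text
2.4917
[475.11518348  63.24992048 185.28675764] -0.21897619692923048
```

View pics/w2.png

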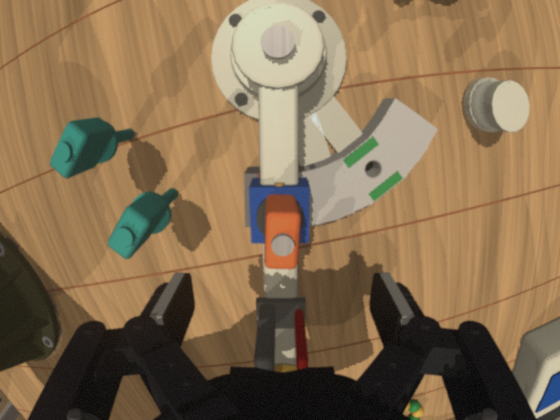

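Run:
```python
from h import *
np.set_printoptions(precision=2,suppress=True)
T=np.load('pics/w2T.npy');im=cv2.imread('pics/w2.png');rgb=im[:,:,::-1].copy()
g=blobs(rgb,(50,120,50),(75,255,255),60)[1]; print(g)
print('orange',blobs(rgb,(4,170,150),(14,255,255),60)[1])
h=np.mean([b[0] for b in g if b[0][1]<220 and b[0][0]>320],axis=0)
d=np.load('pics/w2d.npy'); p,f=cam('wrist')
def dep(u,v):
    x=u-p['cx'];y=v-p['cy'];r=np.hypot(x,y);th=r/f;z=d[int(v),int(u)]
    c=np.array([x/r*np.tan(th)*z,y/r*np.tan(th)*z,z,1]);return (T@np.array(p['T_tool_cam'])@c)[:3]
print('capdepth',dep(278,42),'plate',dep(400,130))
cap=wray(T,278,42,dep(278,42)[2]);hole=wray(T,*h,35);hole2=wray(T,373.5,169,35);pin=wray(T,282.5,245,127)
print(hole2)
for n,q in dict(pin=pin,hole=hole).items():
    v=q[:2]-cap[:2]; print(n,q,np.hypot(*v),np.arctan2(v[1],v[0]))
c=im[0:280,180:440]; cv2.imwrite('pics/w2z.png',cv2.resize(c,None,fx=2.1,fy=2.1,interpolation=cv2.INTER_CUBIC))
```

```text
[((np.float64(361.2), np.float64(150.9)), (347, 139, 28, 25, 133)), ((np.float64(385.8), np.float64(185.3)), (373, 174, 27, 24, 155)), ((np.float64(414.0), np.float64(406.0)), (410, 401, 10, 11, 83))]
orange [((np.float64(281.3), np.float64(236.6)), (266, 211, 34, 57, 1263))]
capdepth [501.71 190.02  78.46] plate [591.75 105.22  34.03]
[561.57  75.43  35.  ]
pin [476.59  63.41 127.  ] 129.07253438645344 -1.7666519611750384
hole [561.69  76.24  35.  ] 128.6249002580669 -1.085607061410879
```

View pics/w2z.png

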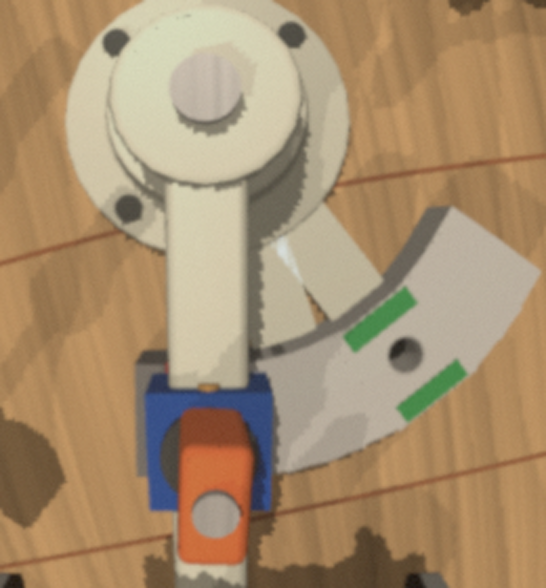

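Run:
```python
from h import *
np.set_printoptions(precision=2,suppress=True)
robot.move_linear([475.8,63.3,104],rate=100)
robot.grasp(); s=robot.observe(); print(s['t'],s['eef_pos'],s['wrist_force'],s['moment'],s['grip_width'])
im,d=robot.read_camera('wrist'); cv2.imwrite('pics/w3.png',im[:,:,::-1])
im,d=robot.read_camera('side'); cv2.imwrite('pics/s3.png',cv2.resize(im[150:330,200:380,::-1],None,fx=3,fy=3))
```

```text
4.125 [474.52  63.51 104.17] [-12.6    0.79  14.05] [0.27 2.72 0.01] 21.721059411432094
```

View pics/w3.png

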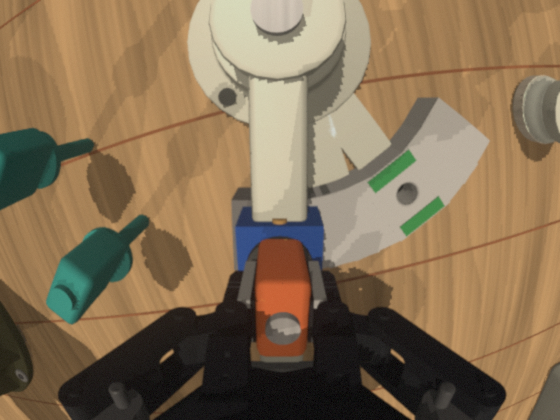

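View pics/s3.png

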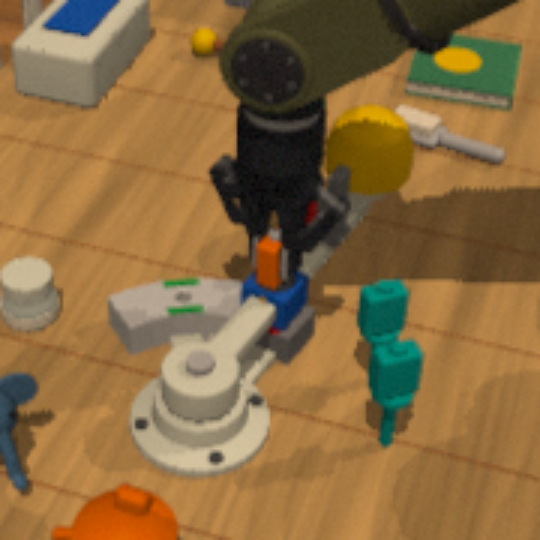

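Run:
```python
from h import *
np.set_printoptions(precision=2,suppress=True)
for z in (110,118,128,137):
    robot.move_linear([473.8,63.4,z],rate=60)
    s=robot.observe(); print(s['t'],s['eef_pos'],s['wrist_force'],s['moment'],s['grip_width'])
im,d=robot.read_camera('side'); cv2.imwrite('pics/s4.png',cv2.resize(im[150:330,200:380,::-1],None,fx=3,fy=3))
```

```text
4.4833 [473.11  63.56 110.17] [-9.29  1.01  8.16] [ 0.33  2.05 -0.01] 21.458064654787066
4.7667 [473.34  63.54 118.53] [-8.94  1.07  7.07] [0.45 2.13 0.01] 21.4426987346032
5.0833 [475.    63.29 129.12] [ 2.56 -0.62  0.59] [-0.08 -0.73  0.01] 21.390578568383642
5.3833 [474.25  63.37 137.62] [ 2.81 -0.57  1.45] [-0.1  -0.62 -0.06] 21.241262160333903
```

View pics/s4.png

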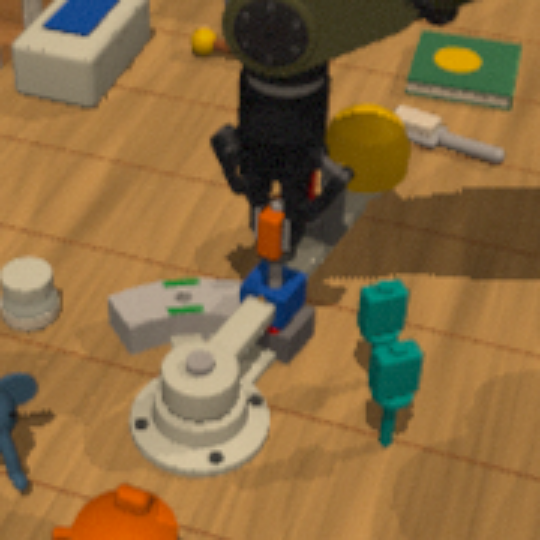

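Run:
```python
from h import *
np.set_printoptions(precision=2,suppress=True)
a0=-1.785; r0=130.
S=np.array([474.0,63.4]); P=S-130*np.array([np.cos(a0),np.sin(a0)]); print('P',P)
rad=130.
for th in np.arange(0.1,0.61,0.1):
    a=a0+th; u=np.array([np.cos(a),np.sin(a)])
    pos=P+rad*u
    robot.move_linear([*pos,137],rate=60,frame=quat(-0.22+th))
    s=robot.observe(); F=s['wrist_force'][:2]; t=np.array([-u[1],u[0]])
    print(round(th,2),s['t'],s['eef_pos'],'Fr %.1f Ft %.1f Fz %.1f'%(F@u,F@t,s['wrist_force'][2]),s['moment'],round(rad,2))
    if abs(F@u)>4: rad+=np.clip(F@u/12,-1,1)
im,d=robot.read_camera('side'); cv2.imwrite('pics/s5.png',cv2.resize(im[150:330,200:380,::-1],None,fx=3,fy=3))
np.save('pics/w5T.npy',toolT());im,d=robot.read_camera('wrist'); cv2.imwrite('pics/w5.png',im[:,:,::-1])
```

```text
P [501.63 190.43]
0.1 5.8 [486.76  61.36 136.72] Fr -1.5 Ft 2.1 Fz -1.1 [ 0.27 -0.48  0.03] 130.0
0.2 6.1667 [499.57  60.48 136.83] Fr -1.0 Ft 1.0 Fz -0.1 [ 0.2  -0.27  0.  ] 130.0
0.3 6.5333 [512.4   60.95 136.84] Fr -0.7 Ft -0.8 Fz -1.2 [ 0.14 -0.05  0.01] 130.0
0.4 6.9 [525.22  62.67 136.84] Fr 0.6 Ft -1.1 Fz -0.9 [-0.03  0.04  0.01] 130.0
0.5 7.2667 [537.89  65.69 136.89] Fr -0.6 Ft 0.3 Fz -2.3 [ 0.02  0.06 -0.05] 130.0
0.6 7.6333 [550.17  69.96 136.88] Fr -0.8 Ft 0.3 Fz -1.2 [ 0.1   0.14 -0.03] 130.0
```

View pics/s5.png

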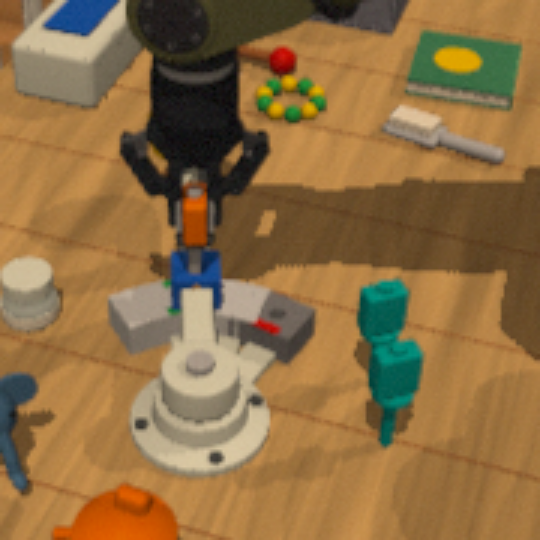

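View pics/w5.png

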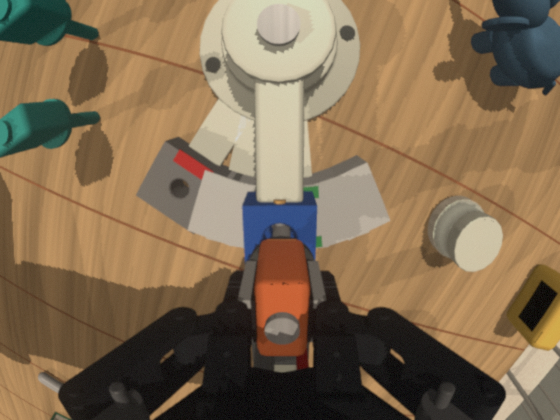

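Run:
```python
from h import *
np.set_printoptions(precision=2,suppress=True)
T=np.load('pics/w5T.npy'); P=np.array([501.63,190.43])
for n,(u,v,z) in dict(stow=(179,188,33),gin=(319,192,35),gout=(322,242,35)).items():
    q=wray(T,u,v,z); w=q[:2]-P; print(n,q,np.hypot(*w),np.arctan2(w[1],w[0])+1.785)
T=np.load('pics/w2T.npy')
for n,(u,v,z) in dict(hole=(373.5,169,35),gin=(375,142,35),gout=(398,178,35),gin0=(348,161,35),gout0=(372,197,35)).items():
    q=wray(T,u,v,z); w=q[:2]-P; print(n,q,np.hypot(*w),np.arctan2(w[1],w[0])+1.785)
```

```text
stow [470.71  65.07  33.  ] 129.11822667650748 -0.0275801461208669
gin [568.22 100.45  35.  ] 111.93557674921665 0.8512971070984795
gout [586.28  65.21  35.  ] 151.14510600205463 0.8086474142250051
hole [561.92  74.63  35.  ] 130.55480593491433 0.6942171695514023
gin [567.07  98.05  35.  ] 113.20450882546041 0.8305122911489553
gout [583.69  61.97  35.  ] 152.43255417284914 0.7826732419133386
gin0 [540.4   86.16  35.  ] 111.2441029673222 0.5702011093706905
gout0 [556.85  49.44  35.  ] 151.4207757052343 0.5875270531636145
```

Run:
```python
from h import *
np.set_printoptions(precision=2,suppress=True)
a0=-1.785; P=np.array([501.63,190.43])
def go(th,z,rate=60,uf=None):
    a=a0+th; u=np.array([np.cos(a),np.sin(a)]); r=robot.move_linear([*(P+130*u),z],rate=rate,frame=quat(-0.22+th),until_force=uf)
    s=robot.observe(); F=s['wrist_force'][:2]; t=np.array([-u[1],u[0]])
    print(round(th,3),r,s['t'],s['eef_pos'],'Fr %.1f Ft %.1f Fz %.1f'%(F@u,F@t,s['wrist_force'][2]),s['moment'],round(s['grip_width'],1)); return r,s
go(0.71,136)
r,s=go(0.71,122,30,6)
```

```text
0.71 False 8.125 [563.09  76.   135.86] Fr -1.4 Ft -3.2 Fz -0.6 [ 0.16  0.64 -0.  ] 21.4
0.71 True 8.5 [562.43  76.01 125.61] Fr -0.2 Ft -2.6 Fz -1.9 [-0.26  0.66  0.04] 21.7
```

```bash
cat >> h.py <<'E'
np.set_printoptions(precision=2,suppress=True)
a0=-1.785; P=np.array([501.63,190.43])
def go(th,z,rate=60,uf=None,dr=0):
    a=a0+th; u=np.array([np.cos(a),np.sin(a)]); r=robot.move_linear([*(P+(130+dr)*u),z],rate=rate,frame=quat(-0.22+th),until_force=uf)
    s=robot.observe(); F=s['wrist_force'][:2]; t=np.array([-u[1],u[0]])
    print(round(th,3),r,s['t'],s['eef_pos'],'Fr %.1f Ft %.1f Fz %.1f'%(F@u,F@t,s['wrist_force'][2]),s['moment'],round(s['grip_width'],1)); return r,s
E
python3 - <<'E'
from h import *
for z in (123,120,117): 
    r,s=go(0.71,z,30,12)
    if r: break
E
```

```text
0.71 False 8.7667 [562.39  75.85 121.86] Fr -1.9 Ft -5.3 Fz -4.2 [-0.15  1.53 -0.05] 21.3
0.71 False 9.0167 [562.38  75.87 119.  ] Fr -2.6 Ft -6.5 Fz -1.8 [-0.17  1.73 -0.04] 21.2
0.71 False 9.2667 [562.35  75.9  116.11] Fr -3.1 Ft -7.8 Fz -0.0 [-0.16  1.87 -0.01] 21.4
```

Run:
```python
from h import *
for z in (114,111,108,106,104,103): 
    r,s=go(0.703,z,30,25)
    if r: break
im,d=robot.read_camera('side'); cv2.imwrite('pics/s6.png',cv2.resize(im[150:330,200:380,::-1],None,fx=3,fy=3))
np.save('pics/w6T.npy',toolT());im,d=robot.read_camera('wrist'); cv2.imwrite('pics/w6.png',im[:,:,::-1])
```

```text
0.703 False 9.525 [561.95  75.65 113.29] Fr -1.9 Ft -4.1 Fz -1.2 [ 0.1   1.22 -0.04] 21.4
0.703 False 9.775 [561.98  75.7  110.42] Fr -4.3 Ft -5.0 Fz -0.0 [ 0.23  1.31 -0.04] 21.3
0.703 False 10.025 [561.89  75.76 107.05] Fr -3.5 Ft -3.7 Fz -2.8 [0.28 1.06 0.01] 21.4
0.703 False 10.275 [561.9   75.79 105.11] Fr -3.6 Ft -3.7 Fz -2.5 [ 0.37  1.08 -0.02] 21.6
0.703 False 10.525 [562.04  75.83 104.37] Fr -6.3 Ft -8.6 Fz 11.2 [ 0.19  2.32 -0.04] 21.3
0.703 False 10.775 [562.13  75.87 104.31] Fr -8.5 Ft -13.5 Fz 22.1 [ 0.07  3.3  -0.  ] 21.3
```

View pics/s6.png

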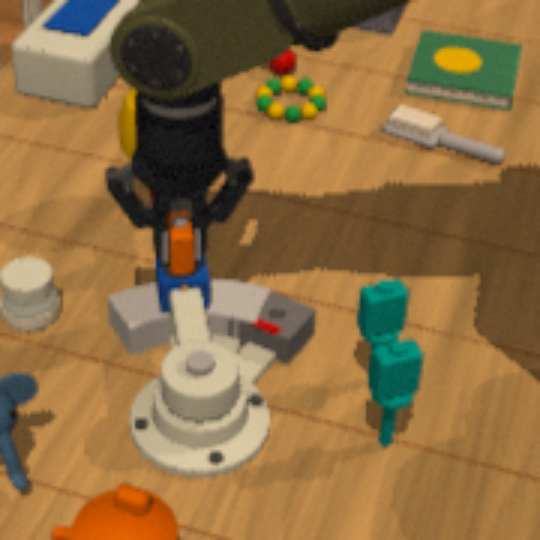

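View pics/w6.png

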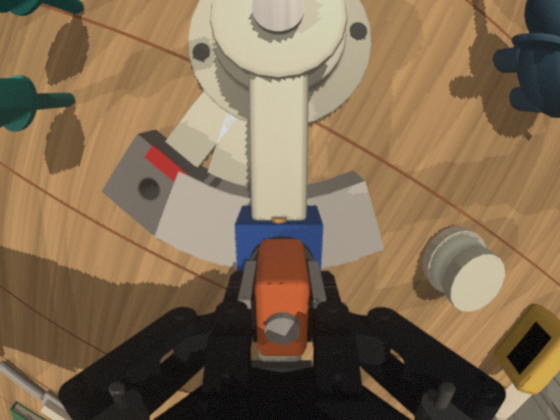

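Run:
```python
from h import *
for z in (102,101,100): 
    r,s=go(0.70,z,30,25)
    if r: break
```

```text
0.7 False 11.125 [562.12  75.83 104.29] Fr -11.2 Ft -16.3 Fz 30.4 [0.19 3.84 0.11] 21.2
0.7 False 11.375 [562.22  75.86 104.25] Fr -13.2 Ft -21.2 Fz 41.6 [0.04 4.85 0.08] 21.5
0.7 False 11.625 [562.3   75.89 104.2 ] Fr -15.1 Ft -24.5 Fz 52.2 [-0.12  5.81  0.09] 21.7
```

Run:
```python
from h import *
go(0.70,103.8,60)
robot.let_go(); go(0.70,104.5)
go(0.70,200,120)
np.save('pics/w7T.npy',toolT());im,d=robot.read_camera('wrist'); cv2.imwrite('pics/w7.png',im[:,:,::-1])
im,d=robot.read_camera('side'); cv2.imwrite('pics/s7.png',cv2.resize(im[150:330,200:380,::-1],None,fx=3,fy=3)); cv2.imwrite('pics/s7full.png',im[:,:,::-1])
im,d=robot.read_camera('top'); cv2.imwrite('pics/t7.png',im[:,:,::-1])
```

```text
0.7 False 11.875 [561.92  75.75 104.38] Fr -7.3 Ft -7.8 Fz 10.9 [0.38 2.02 0.01] 21.0
0.7 False 12.7667 [562.36  75.48 104.57] Fr -0.5 Ft 0.3 Fz 0.5 [-0.02 -0.02  0.  ] 85.5
0.7 False 13.7167 [562.01  75.45 199.16] Fr 0.0 Ft -0.7 Fz -0.9 [ 0.04 -0.02  0.04] 85.4
```

View pics/s7.png

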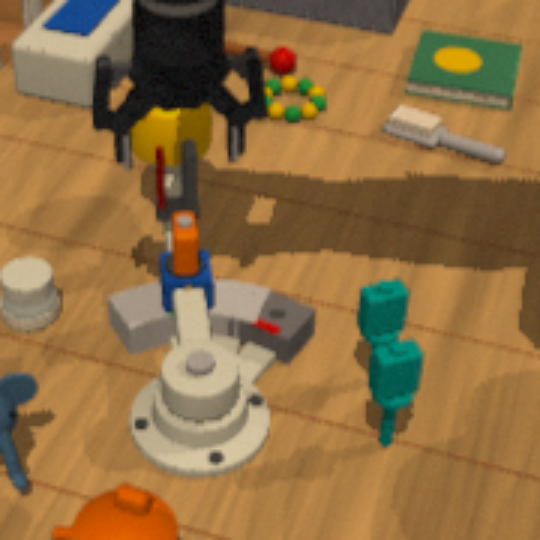

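View pics/w7.png

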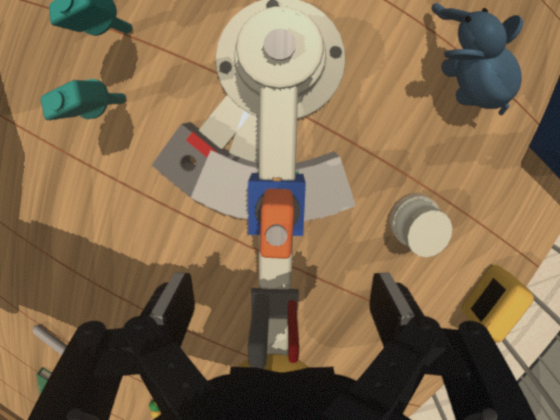

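Run:
```python
from h import *
T=np.load('pics/w7T.npy')
im=cv2.imread('pics/w7.png'); cv2.imwrite('pics/w7z.png',cv2.resize(im[170:380,200:360],None,fx=2.8,fy=2.8,interpolation=cv2.INTER_CUBIC))
t=cv2.imread('pics/t7.png'); cv2.imwrite('pics/t7z.png',cv2.resize(t[140:300,160:360],None,fx=3.7,fy=3.7,interpolation=cv2.INTER_CUBIC))
q=wray(T,276,235,127);w=q[:2]-P;print(q,np.hypot(*w),np.arctan2(w[1],w[0])-a0)
```

```text
[559.6  74.8 127. ] 129.34298945086198 0.67890365887239
```

View pics/w7z.png

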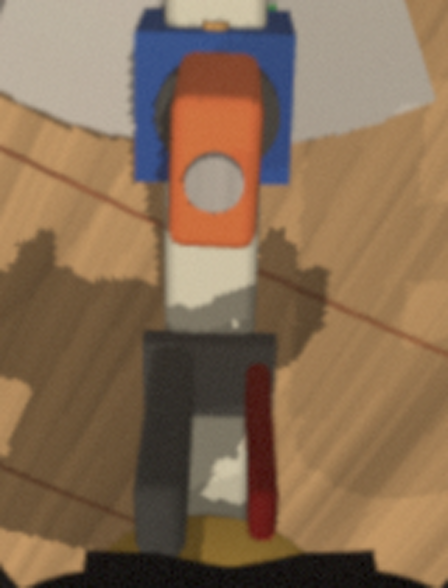

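View pics/t7z.png

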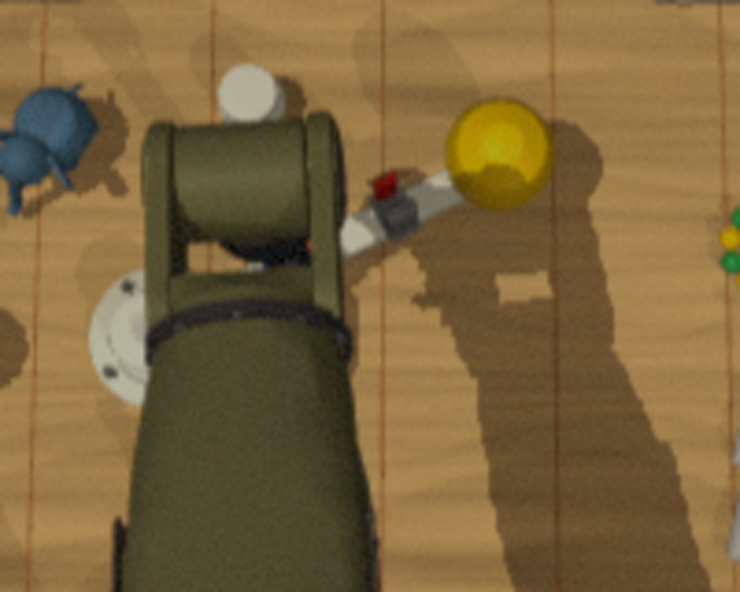

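Run:
```python
from h import *
T=np.load('pics/w7T.npy')
a=a0+.69;u=np.array([np.cos(a),np.sin(a)]);t=np.array([-u[1],u[0]])
for n,q in dict(post=wray(T,257.9,355.7,143),trig=wray(T,293.6,354,139),dome=ray('top',295.1,180.8,130),topP=ray('top',160+396/3.7,140+216/3.7,143),topT=ray('top',160+385/3.7,140+184/3.7,139)).items():
    w=q[:2]-P; print(n,q,'r %.1f t %.1f'%(w@u,w@t))
g=P+225*u;print('grip pred',g, g-4*t)
```

```text
post [589.62 -13.35 143.  ] r 221.5 t -15.1
trig [614.25  -2.58 139.  ] r 223.2 t 11.7
dome [636.18 -97.02 130.  ] r 317.2 t -12.1
topP [581.92 -14.4  143.  ] r 218.9 t -22.5
topT [608.07  -5.7  139.  ] r 223.1 t 4.8
grip pred [604.69  -9.58] [601.13 -11.41]
```

Run:
```python
from h import *
a=a0+.69;u=np.array([np.cos(a),np.sin(a)]);t=np.array([-u[1],u[0]])
X=P+223.5*u-7.5*t; q=quat(0.46); print(X)
robot.move_linear([*X,200],rate=120,frame=q)
r=robot.move_linear([*X,116],rate=80,until_force=12)
s=robot.observe(); print(r,s['t'],s['eef_pos'],s['wrist_force'])
np.save('pics/w8T.npy',toolT());im,d=robot.read_camera('wrist'); cv2.imwrite('pics/w8.png',im[:,:,::-1])
im,d=robot.read_camera('side'); cv2.imwrite('pics/s8.png',cv2.resize(im[120:300,180:360,::-1],None,fx=3,fy=3))
```

```text
[597.34 -11.68]
False 16.0 [597.61 -11.74 116.57] [-0.37  0.52  0.57]
```

View pics/w8.png

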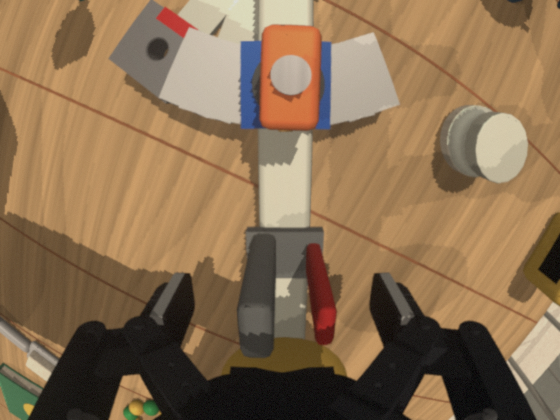

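View pics/s8.png

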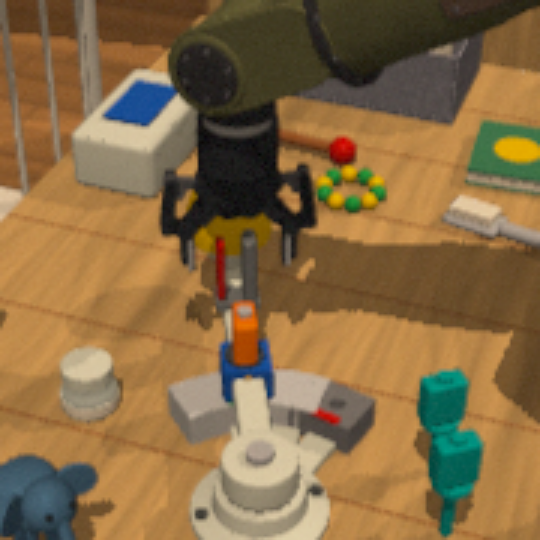

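Run:
```python
from h import *
T=np.load('pics/w8T.npy')
for n,q in dict(post=wray(T,257,338,143),trig=wray(T,325,332,139)).items():
    print(n,np.linalg.inv(T)@np.r_[q,1])
robot.grasp()
s=robot.observe(); print(s['t'],s['eef_pos'],s['wrist_force'],s['moment'],s['grip_width'])
robot.hold(0.3)
s=robot.observe(); print(s['t'],s['eef_pos'],s['wrist_force'],s['moment'],s['grip_width'])
im,d=robot.read_camera('wrist'); cv2.imwrite('pics/w9.png',im[:,:,::-1])
im,d=robot.read_camera('side'); cv2.imwrite('pics/s9.png',cv2.resize(im[120:300,180:360,::-1],None,fx=3,fy=3))
```

```text
post [ -8.32   1.79 -26.43   1.  ]
trig [ 18.61   2.32 -22.41   1.  ]
16.6417 [598.03 -11.66 117.14] [-3.22 -0.88  7.41] [ 0.81 -0.82  0.55] 30.470545160951787
16.9417 [598.02 -11.65 117.14] [-2.59 -0.91  7.19] [ 0.87 -0.85  0.54] 30.308892632705845
```

View pics/w9.png

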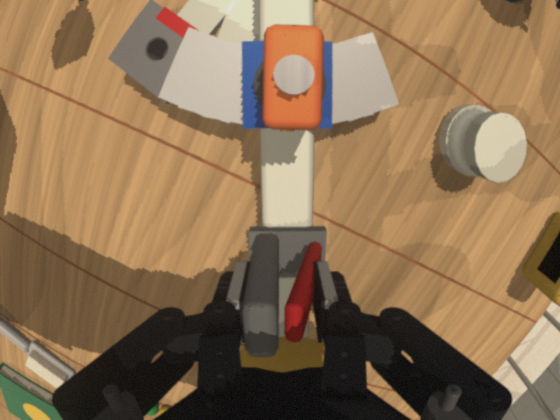

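View pics/s9.png

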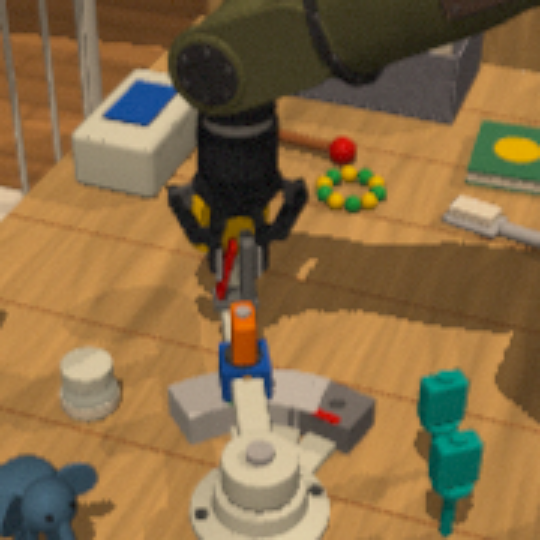

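Run:
```python
from h import *
s=robot.observe();x=s['eef_pos']
robot.let_go(); s=robot.observe(); print(s['t'],s['wrist_force'],s['grip_width'])
robot.move_linear([x[0],x[1],210],rate=100)
robot.move_linear([520,125,260],rate=150,frame=quat(0.46)); print(robot.observe()['t'])
np.save('pics/w10T.npy',toolT());im,d=robot.read_camera('wrist'); cv2.imwrite('pics/w10.png',im[:,:,::-1])
im,d=robot.read_camera('side'); cv2.imwrite('pics/s10.png',cv2.resize(im[120:300,180:360,::-1],None,fx=3,fy=3));cv2.imwrite('pics/s10f.png',im[:,:,::-1])
im,d=robot.read_camera('top'); cv2.imwrite('pics/t10.png',im[:,:,::-1])
```

```text
17.625 [ 0.38 -0.22  0.07] 85.3974207498812
19.9667
```

View pics/w10.png

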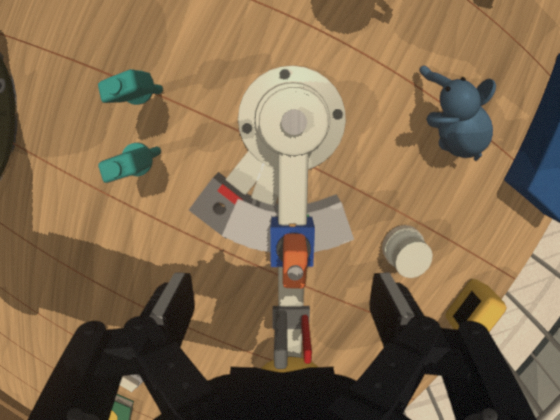

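View pics/s10f.png

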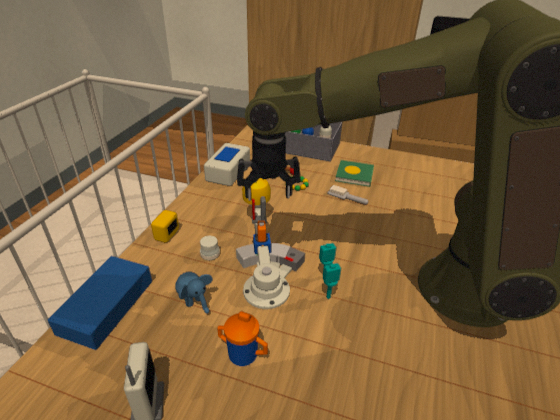

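View pics/s10.png

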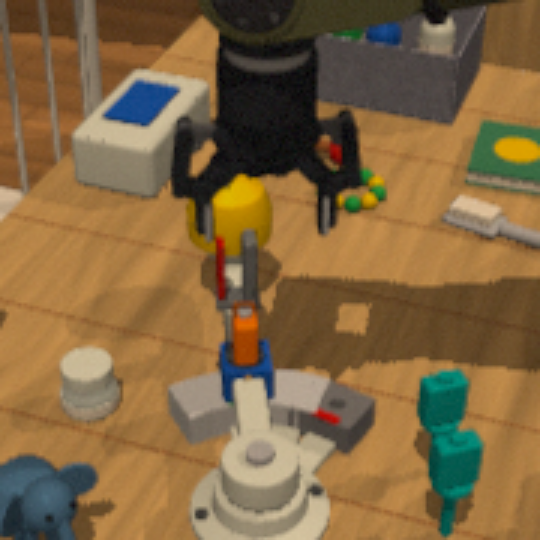

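Run:
```python
from h import *
T=toolT();p,f=cam('wrist')
im,d=robot.read_camera('wrist')
def dep(u,v):
    x=u-p['cx'];y=v-p['cy'];r=np.hypot(x,y);th=r/f;z=np.median(d[v-1:v+2,u-1:u+2])
    return (T@np.array(p['T_tool_cam'])@np.array([x/r*np.tan(th)*z,y/r*np.tan(th)*z,z,1]))[:3]
m,b=blobs(im[:,:,::1].copy(),(4,170,100),(14,255,255),40);print(b)
for u,v in [(294,260),(293,280),(295,273),(276,222),(309,225),(292,121)]: print((u,v),dep(u,v))
# same for w2 (home in stowed)
d=np.load('pics/w2d.npy');T=np.load('pics/w2T.npy')
for u,v in [(282,230),(282,260),(282,245),(256,200),(278,42)]: print('w2',(u,v),dep(u,v))
for n,zz in (('side',None),):
    im,d=robot.read_camera('side'); print(blobs(im,(5,180,120),(13,255,255),60)[1])
```

```text
[((np.float64(294.6), np.float64(259.9)), (284, 235, 23, 52, 729))]
(294, 260) [553.85  84.35 123.08]
(293, 280) [562.46  65.56 123.54]
(295, 273) [559.58  74.86 127.35]
(276, 222) [533.06  87.85  58.45]
(309, 225) [564.11 103.09  67.25]
(292, 121) [499.6  190.84  78.63]
w2 (282, 230) [478.42  70.94 123.48]
w2 (282, 260) [473.94  50.8  123.67]
w2 (282, 245) [476.65  63.01 127.91]
w2 (256, 200) [460.07  79.12  72.22]
w2 (278, 42) [502.03 189.21  78.06]
[((np.float64(261.5), np.float64(232.5)), (257, 221, 9, 20, 119)), ((np.float64(241.6), np.float64(329.9)), (217, 311, 51, 44, 997))]
```

Run:
```python
from h import *
T=np.load('pics/w10T.npy');a=a0+.675;u=np.array([np.cos(a),np.sin(a)]);t=np.array([-u[1],u[0]])
for n,q in dict(post=wray(T,281,358,143),trig=wray(T,308,355,139)).items(): print(n,(q[:2]-P)@u,(q[:2]-P)@t)
im,_=robot.read_camera('side'); o=cv2.imread('pics/side0.png')[:,:,::-1]
for lo,hi in (((55,120,60),(75,255,255)),((22,200,100),(30,255,255))):
  print(blobs(im,lo,hi,8)[1][:6])
robot.hand_in(); print(robot.observe()['t'])
```

```text
post 220.3783669136837 -12.314541111458638
trig 220.40825053425334 15.046912984499713
[((np.float64(296.6), np.float64(130.8)), (292, 130, 9, 3, 17)), ((np.float64(301.1), np.float64(178.1)), (300, 177, 4, 4, 10)), ((np.float64(305.9), np.float64(184.0)), (304, 183, 4, 4, 10)), ((np.float64(297.0), np.float64(187.5)), (295, 186, 5, 4, 16))]
[((np.float64(352.2), np.float64(169.5)), (345, 166, 16, 8, 101)), ((np.float64(259.4), np.float64(189.4)), (251, 178, 19, 27, 277)), ((np.float64(304.6), np.float64(180.2)), (303, 179, 5, 4, 14)), ((np.float64(302.5), np.float64(186.2)), (300, 184, 6, 5, 19)), ((np.float64(245.2), np.float64(195.9)), (243, 187, 8, 17, 32)), ((np.float64(162.6), np.float64(223.3)), (151, 210, 25, 31, 367))]
the job is handed in; nothing more can be done
the job is handed in; nothing more can be done
```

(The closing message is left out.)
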